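# Line the reagent bottles up by height on the bench rack

## Task

Stand the four amber reagent bottles on the rack in order of overall height, one centred on each round pad: the highest next to the tall bookend, stepping down to the lowest at the other end. Keep every bottle upright all the time, set each down gently, and leave the glass beaker where it stands.

Things in the scene. Friction and masses are not known exactly. Their poses are not given: they have to be found in the camera images.
- slim_tall: Slim tall bottle, the highest of the four: amber glass reagent bottle with paper label and blue screw cap, round, 150 mm high over all, body 46 mm across, cap 32 mm across and occupying the top 26 mm (from 124 to 150 mm above the base). About 180 g, varies by a third. Origin: centre of its underside; z up along its axis. Starts on the bench. Grip by the cap from above.
- stout: Stout bottle, second highest: amber glass reagent bottle with paper label and blue screw cap, round, 122 mm high over all, body 66 mm across, cap 38 mm across and occupying the top 24 mm (from 98 to 122 mm above the base). About 300 g, varies by a third. Origin: centre of its underside; z up along its axis. Starts on the bench. Grip by the cap from above.
- slim_short: Slim short bottle, third highest: amber glass reagent bottle with paper label and blue screw cap, round, 98 mm high over all, body 40 mm across, cap 30 mm across and occupying the top 24 mm (from 74 to 98 mm above the base). About 80 g, varies by a third. Origin: centre of its underside; z up along its axis. Starts on the bench. Grip by the cap from above.
- jar: Wide-mouthed jar, the lowest of the four; its cap is slightly wider than its glass: amber glass reagent bottle with paper label and blue screw cap, round, 76 mm high over all, body 56 mm across, cap 58 mm across and occupying the top 24 mm (from 52 to 76 mm above the base). About 160 g, varies by a third. Origin: centre of its underside; z up along its axis. Starts on the bench. Grip by the cap from above.
- pad_1: Round dark grey rubber pad with a pale rim, 76 mm across, 3 mm thick, the end of the row to the robot's left (+y). The four pads lie 84 mm apart in a straight row on the low rack. Origin: centre of its underside, 16 mm above the bench; a bottle on it has its base 3 mm above this origin. y points along the row to the robot's left, x across it, away from the robot. Fixed.
- pad_2: Round dark grey rubber pad with a pale rim, 76 mm across, 3 mm thick, second from the robot's left. The four pads lie 84 mm apart in a straight row on the low rack. Origin: centre of its underside, 16 mm above the bench; a bottle on it has its base 3 mm above this origin. y points along the row to the robot's left, x across it, away from the robot. Fixed.
- pad_3: Round dark grey rubber pad with a pale rim, 76 mm across, 3 mm thick, third from the robot's left. The four pads lie 84 mm apart in a straight row on the low rack. Origin: centre of its underside, 16 mm above the bench; a bottle on it has its base 3 mm above this origin. y points along the row to the robot's left, x across it, away from the robot. Fixed.
- pad_4: Round dark grey rubber pad with a pale rim, 76 mm across, 3 mm thick, the end of the row to the robot's right (-y). The four pads lie 84 mm apart in a straight row on the low rack. Origin: centre of its underside, 16 mm above the bench; a bottle on it has its base 3 mm above this origin. y points along the row to the robot's left, x across it, away from the robot. Fixed.
- bookend: Grey upright plate, 85 x 12 mm, 110 mm high, on the rack 59 mm outside the last pad at the left or the right end (it varies). The other end has only an 8 mm strip. Origin: centre of its lower edge. The rack: fixed aluminium board, 100 mm deep, 400 long, top 16 mm above the bench; a thin rail 43 mm above the bench runs along its far edge, 51 mm beyond the pads' centres.
- beaker: Empty clear glass beaker, 70 mm across, 95 mm high, standing loose on the bench to the right of the work. Origin: centre of its underside. Not to be moved.
Mind the look-alikes: they are no part of the job. What is shaped like the slim_tall but turquoise is not meant. What is shaped like the jar but red is not meant.

How it is judged:
By the outcome, as a careful person would: the job done as asked, in the order asked, and still so for the second after the job is handed in, with the robot touching nothing.
It also fails if it takes over 106 s, if anything falls off the work surface, if the arm or the gripper's body presses on something with over 40 N, if the wrist force passes 120 N, or if a joint passes its speed limit or range.

## Robot

A 6-joint arm with a two-finger parallel gripper is mounted at the origin on the work surface. World frame = base frame: x ahead of the robot, y to its left, z up, the work surface at z = 0. Lengths are in m, angles in degrees, forces in N, time in s.
With the tool pointing down it reaches from about 0.375 to 0.9 m from the base axis. Payload 3.1 kg.
Tool frame: the origin (TCP) lies at the very end of the fingers, on their centre line; the grasp point (between the pads) lies 19 mm behind it (grip_point_offset is the distance from the TCP to the grasp point, in m); y points along the fingers, x is the direction in which the jaws open and shut, and the axes are right-handed (so a half turn about y gives the same grasp; the last joint's range is limited). The gripper opens to 87 mm and grips with 3 to 60 N. Pads are 19 mm wide; open, the fingers measure 117 mm over their backs; the gripper's body (75 mm by 190 mm) begins 51 mm behind the grasp point.
Start: joints at [-81.675, 30.224, 82.088, -0, 67.689, -10.227], TCP at [0.199, -0.592, 0.223] pointing down, gripper open.
Joint ranges: [-176.69, 176.69], [-43.24, 126.21], [12.49, 139.97], [-82, 262], [0, 151.66], [-163.58, 163.58]. Speed limits (degrees/s): [159.86, 159.86, 180, 180, 180, 180].

## Interface

Orientations are given as a 3x3 rotation matrix whose columns are the frame's x, y, z axes.
In Python, from rig import * gives the robot as it stands.
- The arm moves only by the tool send_rows, never from a script. Its argument "moves" is text: rows parted by semicolons, each of 5 numbers parted by spaces: the finger opening in mm, from 0 to 87, then the shift along the tool's x, y, z in mm, then the turn about the tool's y in degrees. In form: fingers dx dy dz yaw; .... A call has 1 to 20 rows; each row shifts and turns the commanded pose from where the row before left it, along the tool's axes as they then stand; what a row does not reach is not made up. A row lasts 1/12 s, in which the tool goes at most 41.7 mm and 7.16 degrees, less where a joint would pass 70% of its speed; a pose out of reach is approached as far as the arm can. A call is refused whole if a number of a shift passes 41.7 or a number of a turn 7.16, either way. A call with a gripper value outside its range is refused whole. The fingers move at their own pace and stop on an object; the grip force is fixed at half the most. Time passes only in rows, so rows that do not move let the fingers close. It gives the time, the measured TCP pose, the force and the opening at its end, in the units of the state.
- read_state(): the state, without advancing time (a new reading comes with each control period).
- capture(name): name is "scene" or "top"; returns a dict with "image" (384x512x3 uint8, blue, green, red), "z_map" (384x512 float32, m along the optical axis (not along the pixel's ray), 0 where there is no reading), "mtx" (3x3 intrinsics, pixels), "origin" and "rotation" of the camera in the world. Camera axes: x right, y up, looking along -z (the intrinsics and any distortion apply to the point x, -y, -z); pixel columns grow to the right and rows downward; lengths in m; the calibration is good to about 2 mm. A picture is of the moment at which its call begins.
- hand_in(): hands the job in, once; it reports no verdict.
Trained networks look in a picture, given as the dict that the camera call returned (one of the last four; its "shot" number tells which), for a name from the list of things; names that differ only in an ending like _2 or _b are one class to them, and where a whole thing is asked for, a point or a joint stands for the part that bears it (a point fixed in the world has none). Each returns a list of dicts, best first, with "p" (0 to 1); they miss things now and then, are a little off and sometimes report something else, mostly with a low value. They report only what shows in the picture. A call takes as long as a camera call. They do not tell look-alikes from the thing itself.
- search_frame(picture, name): "bbox" ([left, top, right, bottom] in pixels, round what is visible of it).
- masks_of(picture, name): "region" (384x512 bool, what is visible of it) and "bbox" ([left, top, right, bottom] in pixels, round what is visible of it).
- mark_of(picture, name): "pixel" ([row, column] in pixels: a listed point, or the origin of a listed thing).
The state is a dict: "time_s": time; "joint_positions": joint angles; "qvel": joint speeds; "tau": joint torques, N m; "position": TCP position; "tcp_rot": TCP orientation; "force": force on the tool from outside, world axes, zero at the start; "moment": the same for the moment, N m; "opening": opening from 0.0 (shut) to 1.0 (fully open).
Only numpy, scipy, OpenCV 4.12 (cv2) and the standard library are available. Lean on these libraries where they do the work, as an engineer would, in place of code of your own. Each camera call takes 0.05 s, during which the arm holds its last target. There are 200 camera calls.

## Working session

There is one attempt and no reset: what is moved stays moved. The work goes in short steps, Python scripts to look and compute and a tool call to move; the robot and the scene stay as the last step left them, time stands still between calls to the robot, and variables do not carry over. Pictures are saved under pics/ and viewed, about 12 in all and at most 16, crops included, and the job is handed in when it is done.

Besides the shell and the picture viewer there is one more tool, called after "Call:" in YAML: its name, and indented under it one key for each argument. send_rows: Moves the arm, as the interface text tells. Its arguments: {"type":"object","properties":{"moves":{"type":"string"}},"required":["moves"]}

```bash
ls; mkdir -p pics; cat > h.py <<'E'
from rig import *
import numpy as np, cv2
def world(c, px):  # px: Nx2 (col,row) with depth
    px=np.atleast_2d(px); K=c["mtx"]
    z=np.array([c["z_map"][int(r),int(q)] for q,r in px])
    return unproj(c,px,z)
def unproj(c,px,z):
    K=np.array(c["mtx"]); x=(px[:,0]-K[0,2])/K[0,0]*z; y=(px[:,1]-K[1,2])/K[1,1]*z
    P=np.c_[x,-y,-z]
    return P@np.array(c["rotation"]).T+np.array(c["origin"])
def cloud(c):
    r,q=np.mgrid[0:384,0:512]; px=np.c_[q.ravel(),r.ravel()].astype(float)
    return unproj(c,px,c["z_map"].ravel()).reshape(384,512,3)
E
python3 - <<'E'
from h import *
s=read_state(); print(s["position"],s["tcp_rot"],s["opening"],s["force"],s["time_s"])
a=capture("scene");b=capture("top")
cv2.imwrite("pics/s.png",a["image"]);cv2.imwrite("pics/t.png",b["image"])
for c,n in((a,"scene"),(b,"top")):
    W=cloud(c); print(n,c["origin"],np.round(c["mtx"],1).tolist(),c.keys())
    for k in("slim_tall","stout","slim_short","jar","pad_1","bookend","beaker"):
        for m in masks_of(c,k)[:5]:
            R=m["region"]&(c["z_map"]>0)
            if R.sum()<5: continue
            P=W[R]; top=np.percentile(P[:,2],97); T=P[P[:,2]>top-.006]
            col=c["image"][R][P[:,2]>top-.006].mean(0)
            print(k,round(m["p"],2),np.round(m["bbox"]),"top z",round(top,3),"mid",np.round((T.min(0)+T.max(0))[:2]/2,3),"w",np.round(np.ptp(T,0)[:2],3),"bgr",col.round())
E
```

```text
pics
[ 0.19877998 -0.59179252  0.22159485] [[ 3.18208058e-01 -3.03293885e-04  9.48020854e-01]
 [-9.48018607e-01  2.09892112e-03  3.18207976e-01]
 [-2.08633152e-03 -9.99997751e-01  3.80365368e-04]] 0.9959709721074145 [ 0.19539872 -0.89532512  0.68919359] 0.0
scene [0.97987575 0.46257817 0.71832529] [[462.8, 0.0, 250.4], [0.0, 462.8, 188.3], [0.0, 0.0, 1.0]] dict_keys(['image', 'z_map', 'mtx', 'origin', 'rotation', 'shot'])
slim_tall 0.87 [309. 168. 338. 236.] top z 0.151 mid [0.438 0.062] w [0.031 0.032] bgr [212. 108.  58.]
slim_tall 0.76 [350. 151. 381. 218.] top z 0.151 mid [0.341 0.085] w [0.03 0.03] bgr [209. 105.  55.]
stout 0.69 [258. 144. 284. 199.] top z 0.123 mid [ 0.447 -0.09 ] w [0.037 0.038] bgr [215. 112.  61.]
slim_short 0.84 [228. 128. 248. 166.] top z 0.099 mid [ 0.433 -0.219] w [0.029 0.029] bgr [213. 110.  60.]
jar 0.86 [358. 295. 401. 348.] top z 0.078 mid [0.551 0.285] w [0.055 0.057] bgr [ 56.  58. 221.]
pad_1 0.96 [258. 274. 296. 312.] top z 0.022 mid [0.632 0.129] w [0.085 0.073] bgr [99. 97. 92.]
pad_1 0.96 [227. 247. 268. 285.] top z 0.022 mid [0.631 0.048] w
[... 1335 characters left out ...]
.92 [156. 130. 193. 158.] top z 0.021 mid [0.625 0.13 ] w [0.071 0.074] bgr [97. 98. 95.]
pad_1 0.86 [230. 126. 261. 154.] top z 0.021 mid [ 0.634 -0.037] w [0.072 0.073] bgr [135. 136. 130.]
pad_1 0.8 [196. 128. 228. 155.] top z 0.021 mid [0.63  0.046] w [0.074 0.078] bgr [133. 134. 129.]
bookend 0.67 [134. 119. 152. 164.] top z 0.126 mid [0.621 0.188] w [0.084 0.016] bgr [181. 184. 171.]
bookend 0.46 [196. 131. 228. 156.] top z 0.021 mid [0.629 0.048] w [0.076 0.074] bgr [129. 130. 125.]
beaker 0.78 [365. 159. 402. 192.] top z 0.095 mid [ 0.542 -0.361] w [0.068 0.068] bgr [164. 164. 150.]
beaker 0.23 [229. 124. 261. 154.] top z 0.021 mid [ 0.636 -0.037] w [0.074 0.073] bgr [139. 140. 134.]
```

```bash
python3 - <<'E'
import cv2
a=cv2.imread("pics/s.png")
cv2.imwrite("pics/s2.png",cv2.resize(a[90:360,140:420],None,fx=2.2,fy=2.2,interpolation=cv2.INTER_CUBIC))
cv2.imwrite("pics/s3.png",cv2.resize(a[140:250,290:450],None,fx=5,fy=5,interpolation=cv2.INTER_CUBIC))
E
```

```text
(no output)
```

View pics/s.png

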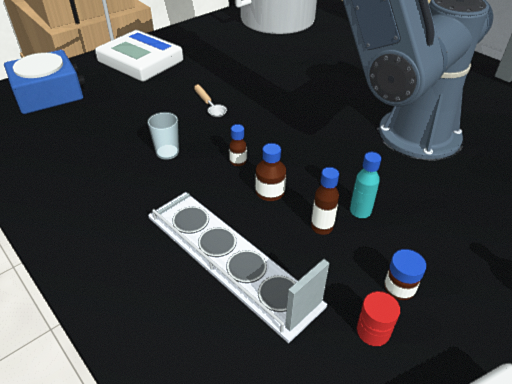

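View pics/s3.png

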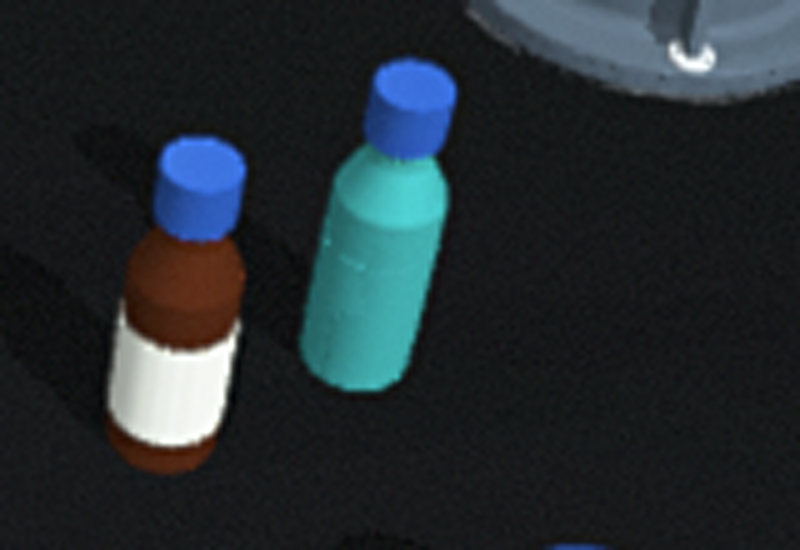

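View pics/t.png

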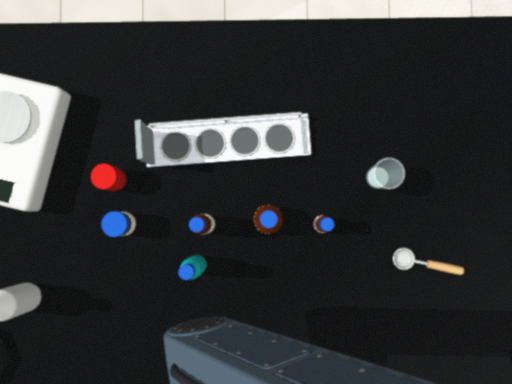

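Amber slim_tall is at scene (325,200); the turquoise look-alike at (366,185) is not wanted. The amber jar with the blue cap is at (403,275); the red one at (378,320) is not wanted. The bookend is at the left end, so slim_tall goes to pad_1. Next I refine the pad centres and bottle positions.

```bash
cat >> h.py <<'E'
def onplane(c,px,z):
    px=np.atleast_2d(np.asarray(px,float)); d=unproj(c,px,np.ones(len(px)))-np.array(c["origin"]); o=np.array(c["origin"])
    return o+d*((z-o[2])/d[:,2])[:,None]
def captop(c,xy,h,rad=.05):
    W=cloud(c); m=(c["z_map"]>0)&(np.hypot(W[...,0]-xy[0],W[...,1]-xy[1])<rad)&(abs(W[...,2]-h)<.006)
    P=W[m]; (x,y),r=cv2.minEnclosingCircle((P[:,:2]*1000).astype(np.float32))
    hull=((P[:,:2].max(0)+P[:,:2].min(0))/2*1000)
    return np.r_[x,y,r,hull,np.median(P[:,2])*1000,m.sum()].round(1)
E
python3 - <<'E'
from h import *
for n in("scene","top"):
    c=capture(n); W=cloud(c); g=c["image"].astype(int).max(2)
    # pads: pale rim points found from gradient on plane -> fit dark disc
    m=((g<125)&(abs(W[...,2]-.02)<.006)&(c["z_map"]>0)).astype(np.uint8)
    k,l,st,ce=cv2.connectedComponentsWithStats(m)
    for i in range(1,k):
        if st[i,4]>200:
            q=np.argwhere(l==i)[:,::-1]; hull=cv2.convexHull(q.astype(np.float32)).reshape(-1,2)
            w=onplane(c,hull,.019)[:,:2]; (x,y),r=cv2.minEnclosingCircle((w*1000).astype(np.float32))
            e=cv2.fitEllipse((w*1000).astype(np.float32))
            print(n,"pad",st[i,4],round(x,1),round(y,1),round(r,1),np.round(e[0],1),np.round(e[1],1))
    for nm,xy,h in(("tall",(.437,.061),.150),("stout",(.445,-.09),.122),("short",(.432,-.22),.098),("jar",(.437,.257),.076)):
        print(n,nm,captop(c,xy,h))
    p=masks_of(c,"bookend")[0]["region"]; P=W[p&(W[...,2]>.12)]; print("bookend",cv2.minAreaRect((P[:,:2]*1000).astype(np.float32)))
    m=(abs(W[...,2]-.016)<.008)&(c["z_map"]>0); 
E
```

```text
scene pad 531 642.2 -122.0 32.0 [ 642.1 -122.1] [62.5 63.4]
scene pad 617 637.1 -38.2 32.0 [637. -38.] [62.9 63.7]
scene pad 752 631.4 46.7 33.2 [631.7  46.7] [63.5 66.1]
scene pad 772 627.3 130.3 34.2 [626.7 130.5] [66.1 68.6]
scene tall [437.9  61.7  17.3 438.5  62.4 150.  186. ]
scene stout [447.3 -89.7  19.8 447.3 -89.7 122.  194. ]
scene short [ 433.5 -219.5   15.7  433.7 -218.7   98.1   99. ]
scene jar [441.1 259.8  29.8 441.2 260.1  76.2 744. ]
bookend ((793.290771484375, 305.05853271484375), (485.694580078125, 51.05279541015625), 34.17137908935547)
top pad 473 640.4 -121.6 30.8 [ 640.3 -121.7] [59.4 61.1]
top pad 484 635.5 -38.4 30.6 [635.4 -38. ] [60.1 60.8]
top pad 510 629.6 47.2 31.6 [629.8  47.1] [61.5 62.7]
top pad 556 624.7 129.3 33.2 [624.5 129.3] [64.9 66. ]
top tall [434.6  60.3  15.6 435.3  60.1 148.3 178. ]
top stout [443.7 -91.1  18.6 443.7 -91.  120.5 235. ]
top short [ 430.7 -220.8   14.6  430.7 -220.7   96.1  139. ]
top jar [438.  258.3  29.1 437.3 258.5  74.4 512. ]
bookend ((530.3001098632812, 78.49162292480469), (347.470458984375, 67.00076293945312), 50.51341247558594)
```

Call:
send_rows:
  moves: "80 0 0 0 -7.145;80 0 0 0 -7.145;80 0 0 0 -7.145;80 0 0 0 -7.145;80 0 0 0 -7.145;80 0 0 0 -7.145;80 0 0 0 -7.145;80 0 0 0 -7.145;80 0 0 0 -7.145;80 0 0 0 -7.145;80 0 0 0 0;80 0 0 0 0"

```text
time_s: 2.0
position: [0.1989, -0.5925, 0.2225]
tcp_rot: [[1.0, 0.0, 0.003], [-0.003, 0.0, 1.0], [0.0, -1.0, 0.0]]
force: [0.5, -0.2, -0.2]
opening: 0.916
```

Call:
send_rows:
  moves: "60 8 0 12 0;60 15 0 24 0;60 15 0 24 0;60 15 0 24 0;60 15 0 24 0;60 15 0 24 0;60 15 0 24 0;60 15 0 24 0;60 15 0 24 0;60 15 0 24 0;60 15 0 24 0;60 15 0 24 0;60 15 0 24 0;60 15 0 24 0;60 15 0 24 0;60 15 0 24 0;60 0 0 0 0;60 0 0 0 0;60 0 0 0 0"

```text
time_s: 3.58
position: [0.4317, -0.2201, 0.2227]
tcp_rot: [[1.0, -0.0, 0.0], [-0.0, -0.0, 1.0], [-0.0, -1.0, -0.0]]
force: [0.9, -0.8, 0.4]
opening: 0.685
```

Call:
send_rows:
  moves: "60 0 15 0 0;60 0 28 0 0;60 0 28 0 0;60 0 28 0 0;60 0 24 0 0;60 0 15 0 0;60 0 11 0 0;60 0 0 0 0;0 0 0 0 0;0 0 0 0 0;0 0 0 0 0;0 0 0 0 0;0 0 0 0 0;0 0 0 0 0;0 0 0 0 0"

```text
time_s: 4.83
position: [0.4323, -0.2207, 0.0741]
tcp_rot: [[1.0, 0.001, -0.0], [0.0, -0.001, 1.0], [0.001, -1.0, -0.001]]
force: [-0.2, -1.0, 3.5]
opening: 0.338
```

Call:
send_rows:
  moves: "0 0 -5 0 0;0 0 -15 0 0;0 0 -20 0 0;0 0 -15 0 0;0 5 -5 4 0;0 10 0 9 0;0 16 0 14 0;0 18 0 16 0;0 18 0 16 0;0 18 0 16 0;0 18 0 16 0;0 18 0 16 0;0 18 0 16 0;0 18 0 16 0;0 17 0 15.5 0;0 14 0 13 0;0 10 0 9 0;0 6 0 6 0;0 0 0 0 0;0 0 0 0 0"

```text
time_s: 6.5
position: [0.6352, -0.0379, 0.1331]
tcp_rot: [[1.0, -0.002, -0.001], [0.001, -0.0, 1.0], [-0.002, -1.0, -0.0]]
force: [-0.5, 0.4, -2.0]
opening: 0.335
```

```bash
cat > chk.py <<'E'
from h import *
import sys
b={"tall":(.150,),"stout":(.122,),"short":(.098,),"jar":(.076,)}
xy=(float(sys.argv[1]),float(sys.argv[2])); h=float(sys.argv[3])
s=read_state(); print(s["position"],s["force"],s["opening"],s["time_s"])
for n in("scene","top"):
    c=capture(n); cv2.imwrite("pics/%s_%s.png"%(sys.argv[4],n),c["image"])
    # blue cap pixels near the place, below the gripper
    W=cloud(c); I=c["image"].astype(int); blue=(I[...,0]>I[...,2]*1.8)&(I[...,0]>80)
    m=blue&(c["z_map"]>0)&(np.hypot(W[...,0]-xy[0],W[...,1]-xy[1])<.05)&(W[...,2]>h-.03)
    P=W[m]*1000
    if len(P)<5: print(n,"none"); continue
    print(n,len(P),"min",P.min(0).round(1),"max",P.max(0).round(1),"mid",((P.min(0)+P.max(0))/2).round(1))
E
python3 chk.py .636 -.038 .155 a
```

```text
[ 0.63515841 -0.03789612  0.1330655 ] [-0.52634073  0.40184938 -1.96305918] 0.3345689424505891 6.5
scene 222 min [619.2 -45.7 134.9] max [664.2   2.  210.9] mid [641.7 -21.8 172.9]
top none
```

Call:
send_rows:
  moves: "0 1 8 0 0;0 0 12 0 0;0 0 10 0 0;0 0 5 0 0;0 0 2 0 0;0 0 1 0 0;0 0 1 0 0;0 0 0 0 0;0 0 0 0 0"

```text
time_s: 7.35
position: [0.6372, -0.038, 0.0949]
tcp_rot: [[1.0, 0.001, -0.0], [0.0, -0.0, 1.0], [0.001, -1.0, -0.0]]
force: [0.4, 0.3, -1.1]
opening: 0.337
```

Call:
send_rows:
  moves: "0 0 1 0 0;0 0 0 0 0;0 0 1 0 0;0 0 0 0 0;0 0 0 0 0"

```text
time_s: 7.77
position: [0.6372, -0.038, 0.0932]
tcp_rot: [[1.0, 0.001, -0.0], [0.0, -0.0, 1.0], [0.001, -1.0, -0.0]]
force: [0.5, 0.6, 2.5]
opening: 0.337
```

Call:
send_rows:
  moves: "30 0 0 0 0;34 0 0 0 0;45 0 0 0 0;55 0 0 0 0;55 0 0 0 0;60 0 -8 0 0;60 0 -18 0 0;60 0 -28 0 0;60 0 -28 0 0;60 0 -28 0 0;60 -10 -15 -3 0;60 -22 0 -6 0;60 -30 0 -8 0;60 -30 0 -8 0;60 -30 0 -8 0;60 -30 0 -8 0;60 -24 0 -7 0;60 -16 0 -4 0;60 0 0 0 0;60 0 0 0 0"

```text
time_s: 9.43
position: [0.4449, -0.0903, 0.2183]
tcp_rot: [[1.0, 0.002, 0.001], [-0.001, -0.0, 1.0], [0.002, -1.0, -0.0]]
force: [0.4, 0.1, -0.4]
opening: 0.691
```

```bash
cat > chk2.py <<'E'
from h import *
import sys
T={"tall":.150,"stout":.122,"short":.098,"jar":.076}
for n in("scene","top"):
    c=capture(n); cv2.imwrite("pics/%s_%s.png"%(sys.argv[1],n),c["image"])
    for a in sys.argv[2:]:
        nm,x,y,b=a.split(",")
        try: print(n,nm,captop(c,(float(x),float(y)),T[nm]+float(b)))
        except Exception as e: print(n,nm,"hidden")
E
python3 chk2.py b short,.636,-.038,.019 stout,.445,-.09,0
```

```text
scene short [638.3 -37.2  15.4 638.4 -37.2 117.2 178. ]
scene stout [446.8 -89.3  19.7 447.3 -88.6 122.2 192. ]
top short [635.1 -38.4  14.7 635.  -38.  115.2 140. ]
top stout hidden
```

Call:
send_rows:
  moves: "60 0 14 0 0;60 0 28 0 0;60 0 28 0 0;60 0 24 0 0;60 0 14 0 0;60 0 8 0 0;60 0 4 0 0;60 0 0 0 0;0 0 0 0 0;0 0 0 0 0;0 0 0 0 0;0 0 0 0 0;0 0 0 0 0;0 0 0 0 0;0 0 0 0 0"

```text
time_s: 10.78
position: [0.4457, -0.0903, 0.0982]
tcp_rot: [[1.0, 0.002, 0.0], [-0.0, -0.001, 1.0], [0.002, -1.0, -0.001]]
force: [1.4, 0.1, 5.9]
opening: 0.435
```

Call:
send_rows:
  moves: "0 0 -4 0 0;0 0 -12 0 0;0 0 -18 0 0;0 0 -16 0 0;0 0 -10 0 0;0 6 0 8 0;0 12 0 15 0;0 15 0 18 0;0 15 0 18 0;0 15 0 18 0;0 15 0 18 0;0 15 0 16 0;0 10 0 12 0;0 14 0 7 0;0 16 0 4 0;0 18 0 1.6 0;0 16 0 1 0;0 12 0 0 0;0 6 0 0 0;0 0 0 0 0"

```text
time_s: 12.45
position: [0.6302, 0.0472, 0.1559]
tcp_rot: [[1.0, -0.002, -0.0], [0.0, 0.0, 1.0], [-0.002, -1.0, 0.0]]
force: [-0.3, -0.2, -3.4]
opening: 0.43
```

Call:
send_rows:
  moves: "0 0 5 0 0;0 0 10 0 0;0 0 10 0 0;0 0 7 0 0;0 0 4 0 0;0 0 2 0 0;0 0 0 0 0;0 0 0 0 0"

```text
time_s: 13.12
position: [0.63, 0.0466, 0.1196]
tcp_rot: [[1.0, 0.0, 0.0], [-0.0, -0.0, 1.0], [0.0, -1.0, -0.0]]
force: [-0.8, -0.4, -3.6]
opening: 0.43
```

Target contact is near z = 0.117.

Call:
send_rows:
  moves: "0 0.5 1 -0.3 0;0 0 0 0 0;0 0 1 0 0;0 0 0 0 0;0 0 0.8 0 0;0 0 0 0 0;0 0 0 0 0"

```text
time_s: 13.7
position: [0.6306, 0.0463, 0.1173]
tcp_rot: [[1.0, 0.001, -0.0], [0.0, -0.0, 1.0], [0.001, -1.0, -0.0]]
force: [0.2, -0.2, 0.2]
opening: 0.433
```

Call:
send_rows:
  moves: "0 0 0.5 0 0;0 0 0 0 0;38 0 0 0 0;42 0 0 0 0;50 0 0 0 0;60 0 0 0 0;60 0 -8 0 0;60 0 -20 0 0;60 0 -28 0 0;60 0 -28 0 0;60 -10 -18 0.7 0;60 -22 0 2 0;60 -30 0 2 0;60 -30 0 2 0;60 -30 0 2 0;60 -30 0 2 0;60 -26 0 2 0;60 -16 0 2 0;60 0 0 0 0;60 0 0 0 0"

```text
time_s: 15.37
position: [0.4367, 0.061, 0.219]
tcp_rot: [[1.0, 0.002, -0.0], [0.0, -0.0, 1.0], [0.002, -1.0, -0.0]]
force: [0.9, 0.6, -0.3]
opening: 0.688
```

```bash
python3 chk2.py c short,.636,-.038,.019 stout,.631,.046,.019 tall,.437,.061,0; python3 -c "
from h import *;print(read_state()['position'])"
```

```text
scene short [637.2 -37.   15.6 637.1 -37.1 117.  178. ]
scene stout [630.9  47.1  19.8 630.4  46.6 141.4 323. ]
scene tall [437.1  61.7  17.3 438.2  61.7 150.2 183. ]
top short [635.  -38.6  14.9 634.3 -38.  115.2 141. ]
top stout [628.5  45.6  19.  628.1  44.8 139.2 241. ]
top tall [435.2  48.7  10.5 435.2  47.5 148.5  25. ]
[0.4384281  0.06070225 0.21891575]
```

Call:
send_rows:
  moves: "60 0 12 0 0;60 0 24 0 0;60 0 24 0 0;60 0 18 0 0;60 0 10 0 0;60 0 5 0 0;60 0 2 0 0;60 0 0 0 0;0 0 0 0 0;0 0 0 0 0;0 0 0 0 0;0 0 0 0 0;0 0 0 0 0;0 0 0 0 0;0 0 0 0 0"

```text
time_s: 16.72
position: [0.4367, 0.061, 0.1236]
tcp_rot: [[1.0, 0.001, -0.0], [0.0, -0.0, 1.0], [0.001, -1.0, -0.0]]
force: [0.1, -0.0, 1.4]
opening: 0.362
```

Call:
send_rows:
  moves: "0 0 -4 0 0;0 0 -10 0 0;0 0 -16 0 0;0 0 -12 0 0;0 0 -8 0 0;0 5 0 4 0;0 10 0 8 0;0 15 0 10 0;0 18 0 12 0;0 20 0 10 0;0 20 0 8 0;0 20 0 6 0;0 20 0 4 0;0 20 0 3 0;0 18 0 2 0;0 13 0 1.8 0;0 7 0 0 0;0 3 0 0 0;0 0 0 0 0;0 0 0 0 0"

```text
time_s: 18.38
position: [0.6242, 0.1298, 0.1726]
tcp_rot: [[1.0, -0.002, 0.0], [-0.0, -0.0, 1.0], [-0.002, -1.0, -0.0]]
force: [0.6, 0.4, -0.9]
opening: 0.361
```

Call:
send_rows:
  moves: "0 0 4 0 0;0 0 8 0 0;0 0 8 0 0;0 0 5 0 0;0 0 3 0 0;0 0 1 0 0;0 0 0 0 0;0 0 0 0 0"

```text
time_s: 19.05
position: [0.6255, 0.1298, 0.1443]
tcp_rot: [[1.0, 0.0, -0.0], [0.0, 0.0, 1.0], [0.0, -1.0, 0.0]]
force: [0.5, 0.5, -0.4]
opening: 0.358
```

Call:
send_rows:
  moves: "0 0 0.7 0 0;0 0 0 0 0;0 0 0.7 0 0;0 0 0 0 0;0 0 0 0 0"

```text
time_s: 19.47
position: [0.6254, 0.1298, 0.1429]
tcp_rot: [[1.0, 0.0, -0.0], [0.0, 0.0, 1.0], [0.0, -1.0, 0.0]]
force: [0.1, 0.1, -0.2]
opening: 0.359
```

Call:
send_rows:
  moves: "0 0 0.6 0 0;0 0 0 0 0;0 0 0.4 0 0;0 0 0 0 0;0 0 0 0 0"

```text
time_s: 19.88
position: [0.6257, 0.1299, 0.1426]
tcp_rot: [[1.0, 0.001, -0.0], [0.0, 0.0, 1.0], [0.001, -1.0, 0.0]]
force: [-0.7, 0.1, 5.5]
opening: 0.358
```

Call:
send_rows:
  moves: "33 0 0 0 0;37 0 0 0 0;44 0 0 0 0;52 0 0 0 0;52 0 0 0 0;52 0 -8 0 0;60 0 -18 0 0;60 0 -26 0 0;80 0 -20 0 0;80 -10 -8 7 0;80 -20 0 14 0;80 -26 0 18 0;80 -26 0 18 0;80 -26 0 18 0;80 -26 0 18 0;80 -24 0 16 0;80 -18 0 12.3 0;80 -10.5 0 8 0;80 0 0 0 0;80 0 0 0 0"

```text
time_s: 21.55
position: [0.4388, 0.2594, 0.222]
tcp_rot: [[1.0, 0.001, -0.002], [0.002, -0.0, 1.0], [0.001, -1.0, -0.0]]
force: [-0.4, 0.2, -0.4]
opening: 0.919
```

```bash
python3 chk2.py d short,.636,-.038,.019 stout,.631,.046,.019 tall,.626,.130,.019 jar,.439,.259,0; python3 -c "
from h import *;print(read_state()['position'])"
```

```text
scene short [638.  -37.3  15.8 637.9 -37.3 117.1 176. ]
scene stout [632.3  45.7  20.5 631.   46.8 141.3 321. ]
scene tall [626.1 130.7  16.2 626.2 130.4 169.1 283. ]
scene jar [441.4 259.   29.8 441.  259.8  76.2 742. ]
top short [634.7 -38.7  15.  634.6 -38.1 115.3 143. ]
top stout [628.3  45.3  18.8 628.1  45.3 139.2 241. ]
top tall [623.6 129.1  16.  622.6 128.6 167.3 179. ]
top jar [437.7 258.7  29.1 437.3 258.6  74.2 512. ]
[0.44020115 0.25878835 0.22196367]
```

Call:
send_rows:
  moves: "80 0 15 0 0;80 0 28 0 0;80 0 28 0 0;80 0 28 0 0;80 0 28 0 0;80 0 20 0 0;80 0 12 0 0;80 0 7 0 0;80 0 3 0 0;80 0 0 0 0;0 0 0 0 0;0 0 0 0 0;0 0 0 0 0;0 0 0 0 0;0 0 0 0 0;0 0 0 0 0;0 0 0 0 0"

```text
time_s: 23.07
position: [0.4396, 0.2594, 0.0535]
tcp_rot: [[1.0, 0.002, -0.0], [0.0, 0.001, 1.0], [0.002, -1.0, 0.001]]
force: [1.7, -0.8, 4.7]
opening: 0.661
```

Call:
send_rows:
  moves: "0 0 -4 0 0;0 0 -10 0 0;0 0 -18 0 0;0 0 -22 0 0;0 0 -24 0 0;0 0 -24 0 0;0 0 -24 0 0;0 0 -20 0 0;0 0 -14 0 0;0 0 -8 0 0;0 0 -2 -5 0;0 3 0 -10 0;0 6 0 -15 0;0 8 0 -19 0;0 10 0 -21 0;0 11 0 -21 0;0 11 0 -21 0;0 11 0 -21 0;0 11 0 -21 0;0 11 0 -21 0"

```text
time_s: 24.73
position: [0.5199, 0.082, 0.2211]
tcp_rot: [[1.0, -0.004, 0.001], [-0.001, -0.0, 1.0], [-0.004, -1.0, -0.0]]
force: [0.4, -0.9, -2.3]
opening: 0.659
```

Call:
send_rows:
  moves: "0 11 0 -21 0;0 11 0 -21 0;0 11 0 -21 0;0 11 0 -21 0;0 11 0 -21 0;0 11 0 -21 0;0 11 0 -21 0;0 11 0 -19 0;0 11 0 -16 0;0 11 0 -12 0;0 6 0 -8 0;0 3.7 0 -4 0;0 0 0 0 0;0 0 0 0 0"

```text
time_s: 25.9
position: [0.6395, -0.1215, 0.2219]
tcp_rot: [[1.0, -0.002, 0.0], [-0.0, 0.001, 1.0], [-0.002, -1.0, 0.001]]
force: [0.7, -0.1, -2.2]
opening: 0.655
```

Call:
send_rows:
  moves: "0 1 5 0 0;0 0 12 0 0;0 0 20 0 0;0 0 24 0 0;0 0 24 0 0;0 0 22 0 0;0 0 16 0 0;0 0 11 0 0;0 0 7 0 0;0 0 4 0 0;0 0 2 0 0;0 0 0 0 0;0 0 0 0 0"

```text
time_s: 26.98
position: [0.6423, -0.1221, 0.0768]
tcp_rot: [[1.0, 0.002, -0.0], [0.0, -0.001, 1.0], [0.002, -1.0, -0.001]]
force: [-0.1, -0.3, -2.0]
opening: 0.659
```

Call:
send_rows:
  moves: "0 0 1.5 0 0;0 0 1 0 0;0 0 0 0 0;0 0 0.7 0 0;0 0 0 0 0;0 0 0.7 0 0;0 0 0 0 0;0 0 0 0 0"

```text
time_s: 27.65
position: [0.6416, -0.122, 0.0726]
tcp_rot: [[1.0, 0.0, -0.0], [0.0, -0.0, 1.0], [0.0, -1.0, -0.0]]
force: [-1.2, 0.7, 3.6]
opening: 0.659
```

Call:
send_rows:
  moves: "60 0 0 0 0;64 0 0 0 0;70 0 0 0 0;76 0 0 0 0;76 0 0 0 0;76 0 0 0 0;76 0 -8 0 0;76 0 -18 0 0;76 0 -28 0 0;76 0 -30 0 0;76 0 -30 0 0;76 0 -30 0 0;76 -10 -10 -5 0;76 -20 0 -10 0;76 -28 0 -12 0;76 -28 0 -12 0;76 -28 0 -12 0;76 -28 0 -12 0;76 -14 0 -6 0;76 0 0 0 0"

```text
time_s: 29.32
position: [0.4814, -0.1912, 0.2255]
tcp_rot: [[1.0, -0.004, 0.003], [-0.003, 0.001, 1.0], [-0.004, -1.0, 0.001]]
force: [-0.4, -0.6, -0.2]
opening: 0.873
```

```bash
python3 chk2.py e short,.636,-.038,.019 stout,.631,.046,.019 tall,.626,.130,.019 jar,.641,-.122,.019; python3 - <<'E'
from h import *
print(read_state()['position'])
a=cv2.imread("pics/e_scene.png");b=cv2.imread("pics/e_top.png")
f=lambda i:cv2.resize(i,(400,560*0+330),interpolation=cv2.INTER_CUBIC)
cv2.imwrite("pics/e.png",np.hstack([f(a[95:342,130:430]),f(b[90:290,70:420])]))
E
```

```text
scene short [638.7 -36.6  15.4 638.4 -36.8 117.2 175. ]
scene stout [631.2  46.5  19.3 631.1  46.9 141.1 324. ]
scene tall [626.1 130.2  16.  626.4 130.1 169.1 277. ]
scene jar [ 642.3 -120.9   29.7  641.8 -120.7   95.3  513. ]
top short [634.7 -38.4  14.8 634.4 -38.1 115.1 143. ]
top stout [628.6  45.6  18.9 628.2  45.6 139.1 237. ]
top tall [622.8 128.5  15.9 623.  128.5 167.1 185. ]
top jar [ 638.8 -122.4   28.7  638.5 -122.5   93.5  506. ]
[ 0.48505187 -0.19111795  0.22602554]
```

View pics/e.png

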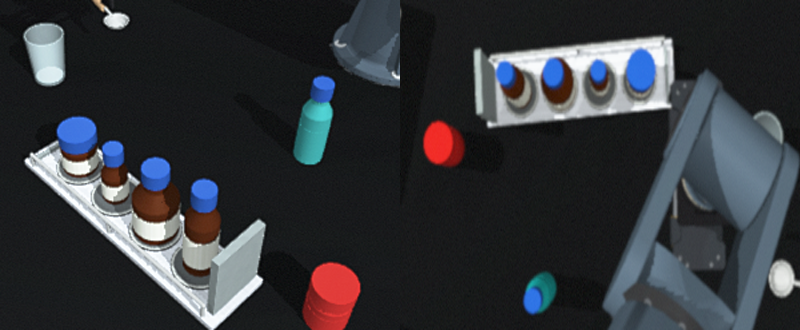

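All four stand upright on their pads in the right order. I check the beaker, then hand in.

```bash
python3 - <<'E'
from h import *
c=capture("scene"); print([ (round(m["p"],2),np.round(m["bbox"])) for m in search_frame(c,"beaker")[:1]], read_state()["force"])
print(hand_in())
E
```

```text
[(0.79, array([145., 110., 180., 159.]))] [-0.00562838 -0.6598095  -0.56158115]
the job is handed in; nothing more can be done
None
```

The job is handed in at about 29 s of robot time. The four amber bottles stand upright on the rack: slim_tall on pad_1 next to the bookend (left end), then stout, slim_short and jar on pad_4.

**Centring:** in the last pictures each cap centre lies within about 2 mm of its pad centre as seen by the same camera. The two cameras disagree with each other by about 2–4 mm, roughly their calibration error.

**Heights:** each cap top reads within about 2 mm of its expected height above the pad.

**Contact forces:** the wrist force read about 6 N or less at every set-down, and the gripper was clear of everything at the end.

**Beaker and look-alikes:** the beaker, the turquoise bottle and the red jar were never touched. The beaker's final box (145,110 to 180,159) is a few pixels larger than its first (151,111 to 179,157). I put that down to the detector, since the arm stayed well above it.

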